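Trip the guarded clamp lever of the foil cutter and start it

TASK

Make the foil cutter with the red lever ready and start it: reach down through the window of its yellow guard, press the red lever all the way down to its stop without touching the guard, and come out again. Then press the green start button on the small grey box right down and let it spring back. Leave the cutter with the blue lever untouched, do not pick up or push away the start box, and do not disturb the other things standing around.

Things in the scene. Friction and masses are not known exactly. Their poses are not given: they have to be found in the camera images.
- red_cutter: foil cutter with the RED lever, to be operated: a white table machine fixed to the worktop, 200 mm long (its x, from -82 to +118), 132 mm wide (its y), white case up to 44 mm high, a white roll cover 87 mm high at its back. Origin on the worktop under the middle of the machine's width; x points from the lever pad to the back, z up. It differs from the other cutter in the lever's colour only, and the two may stand in either place.
- red_cutter_guard: the red cutter's guard, which must not be touched: a flat yellow frame, 148 mm long (x) by 132 mm wide (y) by 5 mm thick, its top 98 mm above the worktop, on clear plastic walls at the front and sides. The open window in it is 100 mm long (x), from x = -58 to +42, by 92 mm wide (y). Same origin and axes as the cutter.
- red_cutter_window (a point): centre of the guard window, in the plane of the frame's top (98 mm above the worktop); axes as the cutter's, x to the back
- red_cutter_pad (a point): centre of the upper face of the red lever's pad (34 mm long by 40 mm wide). With the lever up it is 89 mm above the worktop (9 mm below the frame's top), at x about -4 mm in the cutter's frame; with the lever right down it is about 68 mm above the worktop (30 mm below the frame's top) at x about -10 mm, so it sinks about 21 mm. It turns with the lever.
- red_cutter_lever (a joint): angle of the red lever in rad about its hinge at the back of the window (hinge 60 mm above the worktop): 0 is up, 0.36 is right down at the stop; it starts between 0 and 0.05. No spring: friction holds it where it is left; pressing the pad down takes about 5 N.
- blue_cutter: the other foil cutter, with the BLUE lever, to be left untouched: same shape, size and axes as the red one, fixed to the worktop. Behind and above both, a wall shelf starts at world x = 0.58 m, about 0.5 m above the worktop (goods on it reach to x = 0.55): keep the wrist in front of it.
- blue_cutter_lever (a joint): angle of the blue lever, as for the red one; it starts between 0 and 0.05 and must stay there
- start_box: loose grey plastic box, 62 x 62 x 46 mm, about 0.45 kg, with the round green start button on top; it belongs to the red cutter. Origin at the centre of its underside.
- start_button_top (a point): centre of the top of the green button (38 mm across), 60 mm above the worktop when up
- start_button (a joint): travel of the green button in m: 0 is up, 0.006 is fully down; it springs back. It takes 1.2 N to start it and about 5 N to bring it down.
- twist_timer: loose twist timer, white with an orange dial, 62 mm across, 37 mm high, a bystander; origin at the centre of its underside. It and the start box may stand in either place.
- duckbill: loose silver duckbill hair clip, 81 x 12 x 11 mm, lying between the two cutters, a bystander
- clip_black: loose black hair clip, 104 x 18 x 15 mm, a bystander on the right
- tint_bowl: loose black tint bowl, 158 x 132 x 54 mm, a bystander at the back, right of the middle
- pot: loose white lidded pot, 90 mm across, 32 mm high, a bystander on the left

How it is judged:
On the way, in this order (a step that is already met when the one before it is completed fails the run):
1. the red lever is pressed down to its stop (value of joint red_cutter_lever above 0.32 rad), for 0.1 s.
2. the green button is pressed right down (value of joint start_button above 0.0045 m), for 0.05 s.
At the end, for the whole second after the job is handed in: The red lever is down (at least 0.31 of its 0.36 rad), the green button has been pressed (at least 4.5 of its 6 mm) after that and is up again, the blue lever is still up (under 0.08 rad), and the start box stands upright and at rest within 30 mm of where it stood (value of joint red_cutter_lever above 0.31 rad and value of joint start_button below 0.001 m and value of joint blue_cutter_lever below 0.08 rad and distance of start_box from where it was at the start of the episode below 0.03 m and angle between start_box's own z axis and vertical below 0.1 rad and linear speed of start_box below 0.01 m/s); the robot touches nothing.
It fails at once if the robot touches the red cutter's guard (over 1 N) (contact force between any of the arm, the fingers and red_cutter_guard above 1 N).
It fails at once if the robot touches the cutter with the blue lever (over 1 N) (contact force between any of the arm, the fingers and blue_cutter above 1 N).
It fails at once if the green button is pressed while the red lever is not down (value of joint start_button above 0.003 m and value of joint red_cutter_lever below 0.31 rad).
It fails at once if the start box is lifted (8 mm), or pushed 30 mm away (height (world z) of start_box above 0.008 m or distance of start_box from where it was at the start of the episode above 0.03 m).
It fails at once if a bystander is moved by more than 20 mm (distance of any of twist_timer, duckbill, clip_black, tint_bowl, pot from where it was at the start of the episode above 0.02 m).
It also fails if it takes over 54 s, if anything falls off the work surface, if the arm or the gripper's body presses on something with over 40 N, if the wrist force passes 120 N, or if a joint passes its speed limit or range.

ROBOT

A 6-joint arm with a two-finger parallel gripper is mounted at the origin on a cart in front of the work surface, level with it; the furniture and walls round the work are solid. World frame = base frame: x ahead of the robot, y to its left, z up, the work surface at z = 0. Lengths are in m, angles in rad, forces in N, time in s.
With the tool pointing down it reaches from about 0.35 to 0.975 m from the base axis. Payload 4.9 kg.
Tool frame: the origin (TCP) lies midway between the tips of the shut fingers; the grasp point (between the pads) lies 19 mm behind it (manip.pinch_z is the x of the grasp point in the tool frame, in m); x points along the fingers, y is the direction in which the jaws open and shut, and the axes are right-handed (so a half turn about x gives the same grasp; the last joint's range is limited). The gripper opens to 85 mm and grips with 20 to 120 N. Pads are 22 mm wide; open, the fingers measure 114 mm over their backs; the gripper's body (76 mm by 85 mm) begins 54 mm behind the grasp point. The pads swing forward as they close: fully open they stand 13 mm farther back than shut.
Start: joints at [1.03, 0.053, 1.613, -0, 1.476, -0.119], TCP at [0.256, 0.57, 0.231] pointing down, gripper open.
Joint ranges: [-3.01, 3.01], [-1.01, 2.22], [0.06, 2.58], [-1.02, 4.17], [0.09, 2.62], [-3.14, 3.14]. Speed limits (rad/s): [2.57, 2.57, 3.14, 3.14, 3.14, 3.14].

INTERFACE

Orientations are given as a unit quaternion [w, x, y, z].
In Python, from plant import sensors, cams, workorder, manip gives the robot as it stands.
- The arm moves only by the tool drive_tool, never from a script. Its argument "series" is a list of rows, each an object of numbers: "x", "y", "z": the shift along the tool's x, y, z in units of 25 mm (1.0 is 25 mm); "ax", "ay", "az": the turn, a rotation vector about the tool's x, y, z in units of 5 degrees (1.0 is 5 degrees). A call has 1 to 5 rows; each row is the pose to reach, as a shift and turn from the pose commanded when the call began, along the tool's axes at that moment; what a row does not reach only later rows make up. A row lasts 1/12 s, in which the tool goes at most 41.7 mm and 7.16 degrees, less where a joint would pass 70% of its speed; a pose out of reach is approached as far as the arm can. A call with a gripper value outside its range is refused whole. "hand" is the opening, from 0 (shut) to 1 (fully open), set as the call begins (left out, the last holds). The fingers move at their own pace and stop on an object; the grip force is fixed at half the most. Time passes only in rows, so rows that repeat a pose let the fingers close. It gives the time, the measured TCP pose, the force and the opening at its end, in the units of the state.
- sensors.state(): the state, without advancing time (a new reading comes with each control period).
- cams.grab_frame(name): name is "scene" or "top"; returns a dict with "img" (420x560x3 uint8, blue, green, red), "camera_matrix" (3x3 intrinsics, pixels), "k1" (the pictures are not rectified: a ray, as slopes to the right and down, at radius r is drawn at 1 + k1 r^2 times it, then the intrinsics apply), "cam_to_world" (4x4, takes a point from camera to world coordinates). Camera axes: x right, y down, z forward; pixel columns grow to the right and rows downward; lengths in m; the calibration is good to about 2 mm. A picture is of the moment at which its call begins. There is no depth.
- workorder.job_done(): hands the job in, once; it reports no verdict.
The state is a dict: "time": time; "joint_pos": joint angles; "joint_vel": joint speeds; "joint_efforts": joint torques, N m; "tool_pos": TCP position; "tool_rot": TCP orientation; "contact_force": force on the tool from outside, world axes, zero at the start; "ft_torque": the same for the moment, N m; "gripper_width": opening from 0.0 (shut) to 1.0 (fully open).
Only numpy, scipy, OpenCV 4.12 (cv2) and the standard library are available. Lean on these libraries where they do the work, as an engineer would, in place of code of your own. Each camera call takes 0.05 s, during which the arm holds its last target.

## Working session

There is one attempt and no reset: what is moved stays moved. The work goes in short steps, Python scripts to look and compute and a tool call to move; the robot and the scene stay as the last step left them, time stands still between calls to the robot, and variables do not carry over. Pictures are saved under pics/ and viewed, and the job is handed in when it is done.

Besides the shell and the picture viewer there is one more tool, called after "Emit:" as a command line: name --argument value ..., lists and objects as JSON in quotes. drive_tool: Moves the arm, as the interface text tells. Its arguments: {"type":"object","properties":{"series":{"type":"array","items":{"type":"object","properties":{"x":{"type":"number"},"y":{"type":"number"},"z":{"type":"number"},"ax":{"type":"number"},"ay":{"type":"number"},"az":{"type":"number"}}}},"hand":{"type":"number"}},"required":["series"]}

```bash
ls; mkdir -p pics; python3 - <<'E'
from plant import sensors, cams, workorder, manip
import cv2,numpy as np
print(sensors.state()); print(manip.pinch_z, dir(manip))
for n in("scene","top"):
    f=cams.grab_frame(n); cv2.imwrite(f"pics/{n}0.png",f["img"]); print(n,f["camera_matrix"],f["k1"],f["cam_to_world"])
    np.savez(f"{n}0.npz",img=f["img"],K=f["camera_matrix"],k1=f["k1"],T=f["cam_to_world"])
E
```

```text
pics
{'time': 0.0, 'joint_pos': array([ 1.03000197e+00,  5.33833041e-02,  1.61431186e+00,  2.09902972e-05,
        1.47598774e+00, -1.19000290e-01]), 'joint_vel': array([ 9.47555730e-04, -2.29175364e-03,  5.85585628e-04, -9.64104494e-05,
        2.00924919e-03,  1.14882631e-03]), 'joint_efforts': array([-2.30029109e-04, -3.93687665e+01, -3.70173991e+01,  2.47909085e-06,
        7.35634938e-03, -8.72301740e-06]), 'tool_pos': array([0.25554311, 0.56968372, 0.23003595]), 'tool_rot': array([ 0.69119287,  0.14732755,  0.69168565, -0.1487211 ]), 'contact_force': array([ 0.39796669, -0.05200473,  0.15822253]), 'ft_torque': array([ 0.0140681 , -0.03451254,  0.00650377]), 'gripper_width': 1.0013597440107764}
-0.0187 ['IKError', '__class__', '__delattr__', '__dict__', '__dir__', '__doc__', '__eq__', '__format__', '__ge__', '__getattribute__', '__getstate__', '__gt__', '__hash__', '__init__', '__init_subclass__', '__le__', '__lt__', '__module__', '__ne__', '__new__', '__reduce__', '__reduce_ex__', '__repr__', '__setattr__', '__sizeof__', '__str__', '__subclasshook__', '__weakref__', 'pinch_z']
scene [[398.44717617   0.         277.21078462]
 [  0.         398.44717617 206.61528252]
 [  0.           0.           1.        ]] 0.009321979979783221 [[ 0.45740707 -0.65422171  0.60230617 -0.24009421]
 [-0.88918957 -0.32811874  0.31887302 -0.40296118]
 [-0.01098571 -0.68141914 -0.73181095  1.08957886]
 [ 0.          0.          0.          1.        ]]
top [[411.53348907   0.         277.66464928]
 [  0.         411.53348907 210.56739704]
 [  0.           0.           1.        ]] -0.008220476777220239 [[-0.00542178 -0.99143169  0.13051365  0.38852621]
 [-0.99972322  0.00836194  0.02199011  0.00641003]
 [-0.02289304 -0.13035831 -0.99120261  1.60590151]
 [ 0.          0.          0.          1.        ]]
```

View pics/scene0.png

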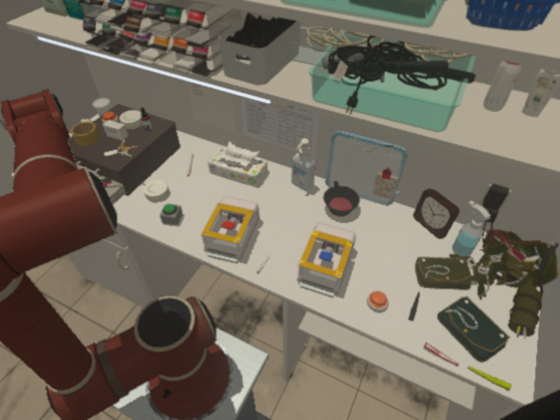

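View pics/top0.png

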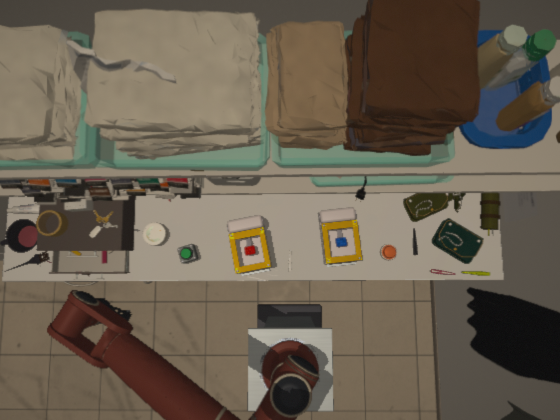

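The scene view shows the red cutter at about (230,228), the blue one at (327,257) and the green button at (170,210). The top view has the red pad at (250,251), the blue one at (341,242) and the button at (187,253). Next I'll measure these.

```bash
cat > h.py <<'E'
import numpy as np,cv2
def load(n):
    d=np.load(n+".npz"); return dict(img=d["img"],K=d["K"],k1=float(d["k1"]),T=d["T"])
def ray(f,uv):
    K=f["K"]; p=np.array([(uv[0]-K[0,2])/K[0,0],(uv[1]-K[1,2])/K[1,1]]); q=p.copy()
    for _ in range(10): q=p/(1+f["k1"]*(q@q))
    d=f["T"][:3,:3]@np.array([q[0],q[1],1.]); return f["T"][:3,3],d/np.linalg.norm(d)
def plane(f,uv,z):
    o,d=ray(f,uv); return o+d*(z-o[2])/d[2]
def tri(fa,ua,fb,ub):
    o1,d1=ray(fa,ua);o2,d2=ray(fb,ub)
    s=np.linalg.lstsq(np.c_[d1,-d2],o2-o1,rcond=None)[0]
    a=o1+s[0]*d1;b=o2+s[1]*d2
    return (a+b)/2,np.linalg.norm(a-b)
def proj(f,P):
    c=f["T"][:3,:3].T@(np.asarray(P)-f["T"][:3,3]); q=c[:2]/c[2]; q=q*(1+f["k1"]*(q@q))
    return f["K"][:2,:2]@q+f["K"][:2,2]
E
python3 - <<'E'
from h import *
np.set_printoptions(precision=4,suppress=True)
for n in("top0","scene0"):
    f=load(n); hsv=cv2.cvtColor(f["img"],cv2.COLOR_BGR2HSV)
    M={"yel":((18,150,100),(32,255,255)),"grn":((45,100,50),(85,255,255)),"red":((0,170,120),(6,255,255)),"blu":((105,150,80),(125,255,255))}
    for k,(a,b) in M.items():
        m=cv2.inRange(hsv,a,b)
        if n=="top0": m[:190]=0;m[285:]=0
        else: m[:120]=0
        nn,l,s,c=cv2.connectedComponentsWithStats(m,connectivity=8)
        for i in range(1,nn):
            if s[i,4]>25:
                z={"yel":.098,"grn":.06,"red":.089,"blu":.089}[k]
                print(n,k,s[i],c[i],plane(f,c[i],z))
                if k=="yel" and s[i,4]>150:
                    mm=(l==i).astype(np.uint8)
                    cs,h=cv2.findContours(mm,cv2.RETR_CCOMP,cv2.CHAIN_APPROX_NONE)
                    for cc in cs:
                        if len(cc)>30:
                            P=np.array([plane(f,p[0],z)[:2] for p in cc],np.float32)*1000
                            print("   rect",len(cc),cv2.minAreaRect(P))
    for nm,(x0,y0,x1,y1) in {"top0":[("r",(215,205,290,285))],"scene0":[("r",(150,190,270,270))]}[n]:
        cv2.imwrite(f"pics/{n}_crop.png",cv2.resize(f["img"][y0:y1,x0:x1],None,fx=6 if n=="scene0" else 7,fy=6 if n=="scene0" else 7,interpolation=cv2.INTER_CUBIC))
E
```

```text
top0 yel [ 95 212  17  10  47] [102.0851 217.7447] [0.5656 0.6951 0.098 ]
top0 yel [322 220  40  44 741] [340.915  240.8988] [ 0.4735 -0.1904  0.098 ]
   rect 148 ((472.4056701660156, -191.344970703125), (147.42514038085938, 130.8878173828125), 5.7008256912231445)
   rect 104 ((470.30841064453125, -192.33258056640625), (107.61661529541016, 99.48836517333984), 5.9310383796691895)
top0 yel [229 227  42  46 751] [249.3023 249.3862] [0.4448 0.1444 0.098 ]
   rect 145 ((443.2598876953125, 144.24716186523438), (147.56375122070312, 131.6029815673828), 10.86740493774414)
   rect 102 ((440.98028564453125, 143.89993286132812), (107.36258697509766, 99.37828063964844), 10.789617538452148)
top0 yel [462 271  28   4  65] [477.8615 272.7846] [ 0.3556 -0.6783  0.098 ]
top0 grn [181 248  11  11  88] [185.7614 252.9318] [0.4343 0.3872 0.06  ]
top0 red [245 246  10   9  76] [249.5526 249.9868] [0.4429 0.1443 0.089 ]
top0 blu [336 238  11   8  72] [341.0139 241.5833] [ 0.4715 -0.1919  0.089 ]
scene0 yel [202 204  51  39 605] [227.9091 222.924 ] [0.4385 0.1403 0.098 ]
   rect 134 ((441.4326477050781, 142.8031005859375), (144.09788513183594, 128.26686096191406), 10.95994758605957)
   rect 96 ((439.6436462402344, 143.38433837890625), (110.64330291748047, 100.76583862304688), 10.383941650390625)
scene0 yel [299 231  54  47 767] [326.4798 253.8031] [ 0.4683 -0.1957  0.098 ]
   rect 156 ((471.42401123046875, -193.22836303710938), (144.58944702148438, 129.08773803710938), 5.741012096405029)
   rect 108 ((469.66802978515625, -192.86007690429688), (109.56950378417969, 100.01002502441406), 5.799062728881836)
scene0 yel [471 368  39  21 123] [492.6016 378.6098] [ 0.3058 -0.6923  0.098 ]
scene0 grn [164 205  11   7  55] [169.0182 207.8909] [0.4305 0.3845 0.06  ]
scene0 red [223 222  11   6  52] [228.  224.5] [0.4389 0.1413 0.089 ]
```

```bash
python3 -c "
import cv2
for n in('top0','scene0'): print(cv2.imread(f'pics/{n}_crop.png').shape)"
```

```text
(560, 525, 3)
(480, 720, 3)
```

View pics/top0_crop.png

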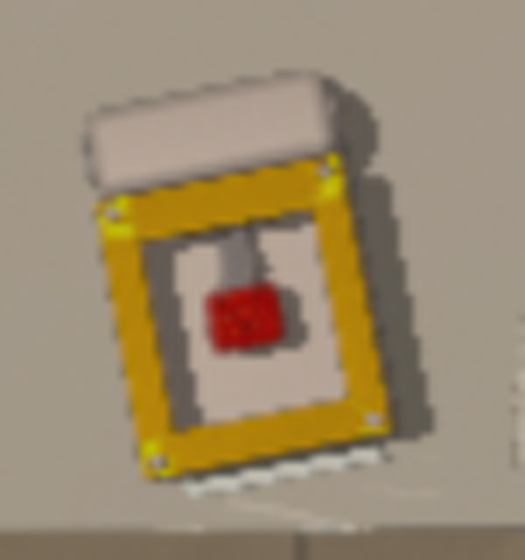

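View pics/scene0_crop.png

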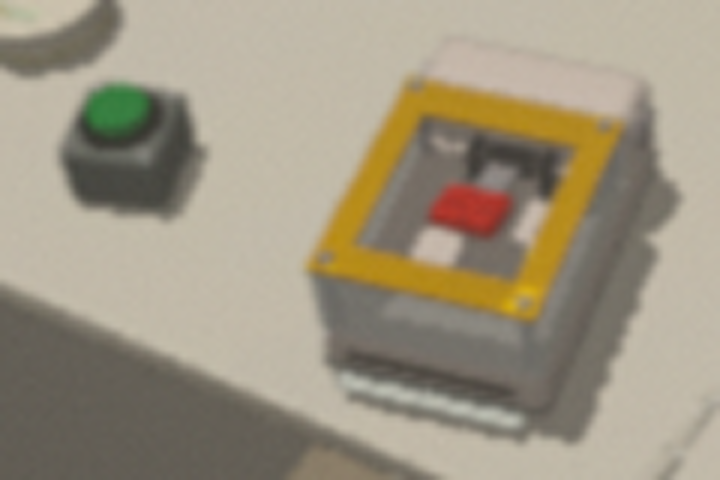

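The colours and sizes agree: the guard measures 147 x 131 mm, with yaw of about +10.9° and its centre near (0.442, 0.143). The button is near (0.433, 0.386). Next I'll work out the tool axes, triangulate the points and plan the move.

```bash
cat > mv.py <<'E'
import numpy as np
from scipy.spatial.transform import Rotation as R
from plant import sensors
np.set_printoptions(precision=4,suppress=True)
def st():
    s=sensors.state(); q=s["tool_rot"]; return s,R.from_quat([q[1],q[2],q[3],q[0]])
def plan(p,yaw=None):
    # target: x down, y axis at heading yaw (deg)
    s,r=st(); print("t",s["time"],"pos",s["tool_pos"],"F",s["contact_force"],"grip",s["gripper_width"]); M=r.as_matrix(); print("axes cols\n",M)
    print("tool shift units",(M.T@(np.array(p)-s["tool_pos"]))/.025)
    if yaw is not None:
        for y in (yaw,yaw+180,yaw+90,yaw-90):
            a=np.radians(y); X=np.array([0,0,-1.]);Y=np.array([np.cos(a),np.sin(a),0])
            D=np.c_[X,Y,np.cross(X,Y)]
            print("turn units yaw",y,np.degrees((r.inv()*R.from_matrix(D)).as_rotvec())/5)
E
python3 - <<'E'
from h import *; from mv import *
a,b=load("top0"),load("scene0")
print("button",tri(a,(185.76,252.93),b,(169.02,207.89)))
print("pad",tri(a,(249.55,249.99),b,(228,224.5)))
print("guard",tri(a,proj(a,(.4433,.1442,.098)),b,proj(b,(.4414,.1428,.098))))
# pot edges
plan((.441,.1435,.16),10.9)
E
```

```text
button (array([0.4344, 0.3888, 0.0541]), np.float64(0.00037490367836086086))
pad (array([0.4431, 0.1448, 0.0827]), np.float64(0.00019777991014530301))
guard (array([0.4434, 0.1445, 0.095 ]), np.float64(4.9152076793614626e-05))
t 0.1 pos [0.2556 0.5697 0.2302] F [-0.1821 -0.3229 -0.1839] grip 1.0022569502308365
axes cols
 [[-0.001   0.4094  0.9124]
 [-0.0016  0.9124 -0.4094]
 [-1.     -0.0018 -0.0002]]
tool shift units [  2.8277 -12.5139  13.7473]
turn units yaw 10.9 [10.9868  0.0076  0.0208]
turn units yaw 190.9 [-25.0132  -0.0246   0.009 ]
turn units yaw 100.9 [-7.0132 -0.0091  0.0196]
turn units yaw -79.1 [28.9868  0.0256  0.0119]
```

Emit:
drive_tool --series '[{"y": -1, "z": 1.1}, {"y": -2, "z": 2.2}, {"y": -3, "z": 3.3}, {"y": -4, "z": 4.4}, {"y": -5, "z": 5.5}]' --hand 0

```text
schema error: expected keys x, y, z, ax, ay, az
```

Emit:
drive_tool --series '[{"y": -1, "z": 1.1}, {"y": -2, "z": 2.2}, {"y": -3, "z": 3.3}, {"y": -4, "z": 4.4}, {"y": -5, "z": 5.5}]'

```text
schema error: expected keys x, y, z, ax, ay, az
```

Emit:
drive_tool --series '[{"y": -1, "z": 1.1, "ax": -1}, {"y": -2, "z": 2.2, "ax": -2}, {"y": -2.5, "z": 2.75, "ax": -3}, {"y": -2.5, "z": 2.75, "ax": -4}, {"y": -2.5, "z": 2.75, "ax": -5}]'

```text
schema error: expected keys x, y, z, ax, ay, az
```

Emit:
drive_tool --series '[{"ax": -1}, {"ax": -2}, {"ax": -2}]'

```text
schema error: expected keys x, y, z, ax, ay, az
```

```bash
python3 - <<'E'
from mv import *
plan((.442,.1435,.13),100.9)
from plant import cams
import cv2
for n in("scene","top"):
    f=cams.grab_frame(n); cv2.imwrite(f"pics/{n}1.png",f["img"])
    np.savez(f"{n}1.npz",img=f["img"],K=f["camera_matrix"],k1=f["k1"],T=f["cam_to_world"])
E
```

```text
t 0.1 pos [0.2556 0.5697 0.2302] F [-0.1821 -0.3229 -0.1839] grip 1.0022569502308365
axes cols
 [[-0.001   0.4094  0.9124]
 [-0.0016  0.9124 -0.4094]
 [-1.     -0.0018 -0.0002]]
tool shift units [  4.0276 -12.4953  13.7841]
turn units yaw 100.9 [-7.0132 -0.0091  0.0196]
turn units yaw 280.9 [28.9868  0.0256  0.0119]
turn units yaw 190.9 [-25.0132  -0.0246   0.009 ]
turn units yaw 10.900000000000006 [10.9868  0.0076  0.0208]
```

All six keys are needed in each row.

Emit:
drive_tool --series '[{"x": 0, "y": -1, "z": 1.1, "ax": 0, "ay": 0, "az": 0}, {"x": 0, "y": -2, "z": 2.2, "ax": 0, "ay": 0, "az": 0}, {"x": 0, "y": -3, "z": 3.3, "ax": 0, "ay": 0, "az": 0}, {"x": 0, "y": -4, "z": 4.4, "ax": 0, "ay": 0, "az": 0}, {"x": 0, "y": -5, "z": 5.5, "ax": 0, "ay": 0, "az": 0}]' --hand 0

```text
time: 0.62
tool_pos: [0.3303, 0.3983, 0.231]
tool_rot: [0.691, 0.148, 0.692, -0.148]
contact_force: [0.5, 0.8, -0.9]
gripper_width: 0.299
```

Emit:
drive_tool --series '[{"x": 0, "y": -1, "z": 1.1, "ax": -1, "ay": 0, "az": 0}, {"x": 0, "y": -2, "z": 2.2, "ax": -2, "ay": 0, "az": 0}, {"x": 0, "y": -3, "z": 3.3, "ax": -3, "ay": 0, "az": 0}, {"x": 0, "y": -4, "z": 4.4, "ax": -4, "ay": 0, "az": 0}, {"x": 0, "y": -5, "z": 5.5, "ax": -5, "ay": 0, "az": 0}]'

```text
time: 1.03
tool_pos: [0.4046, 0.2279, 0.2313]
tool_rot: [0.707, -0.007, 0.707, 0.007]
contact_force: [0.4, 0.4, 0.7]
gripper_width: -0.003
```

```bash
python3 - <<'E'
from mv import *
plan((.442,.1435,.13),100.9)
E
```

```text
t 1.0333 pos [0.4046 0.2279 0.2313] F [0.4362 0.4415 0.6636] grip -0.0026109792898274748
axes cols
 [[ 0.0004 -0.0192  0.9998]
 [ 0.0001  0.9998  0.0192]
 [-1.      0.0001  0.0004]]
tool shift units [ 4.0509 -3.403   1.4293]
turn units yaw 100.9 [-1.9601  0.0046 -0.0009]
turn units yaw 280.9 [34.0399 -0.0014 -0.0069]
turn units yaw 190.9 [-19.9601   0.0045   0.003 ]
turn units yaw 10.900000000000006 [16.0399  0.0028 -0.0043]
```

Emit:
drive_tool --series '[{"x": 0, "y": -1.3, "z": 0.5, "ax": -1, "ay": 0, "az": 0}, {"x": 0, "y": -2.6, "z": 1.0, "ax": -2, "ay": 0, "az": 0}, {"x": 1, "y": -3.4, "z": 1.43, "ax": -2, "ay": 0, "az": 0}, {"x": 2, "y": -3.4, "z": 1.43, "ax": -2, "ay": 0, "az": 0}, {"x": 2, "y": -3.4, "z": 1.43, "ax": -2, "ay": 0, "az": 0}]'

```text
time: 1.45
tool_pos: [0.4387, 0.1433, 0.176]
tool_rot: [0.701, -0.066, 0.707, 0.066]
contact_force: [-1.8, -0.7, -1.6]
gripper_width: -0.001
```

```bash
python3 - <<'E'
from mv import *
plan((.442,.1435,.11),100.9)
from plant import cams
import cv2
for n in("scene","top"):
    f=cams.grab_frame(n)
    np.savez(f"{n}1.npz",img=f["img"],K=f["camera_matrix"],k1=f["k1"],T=f["cam_to_world"])
    x0,y0=(160,120) if n=="scene" else (190,180)
    cv2.imwrite(f"pics/{n}1.png",cv2.resize(f["img"][y0:y0+120,x0:x0+150],None,fx=5,fy=5,interpolation=cv2.INTER_CUBIC))
E
```

```text
t 1.45 pos [0.4387 0.1433 0.176 ] F [-1.7636 -0.7048 -1.6103] grip -0.0009209559194279752
axes cols
 [[-0.0092 -0.185   0.9827]
 [-0.0014  0.9827  0.185 ]
 [-1.      0.0004 -0.0093]]
tool shift units [ 2.6379 -0.0183  0.1575]
turn units yaw 100.9 [-0.0479 -0.1064 -0.0044]
turn units yaw 280.9 [35.9517 -0.0069  0.1669]
turn units yaw 190.9 [-18.0478  -0.0801  -0.0871]
turn units yaw 10.900000000000006 [17.9519 -0.087   0.08  ]
```

View pics/scene1.png

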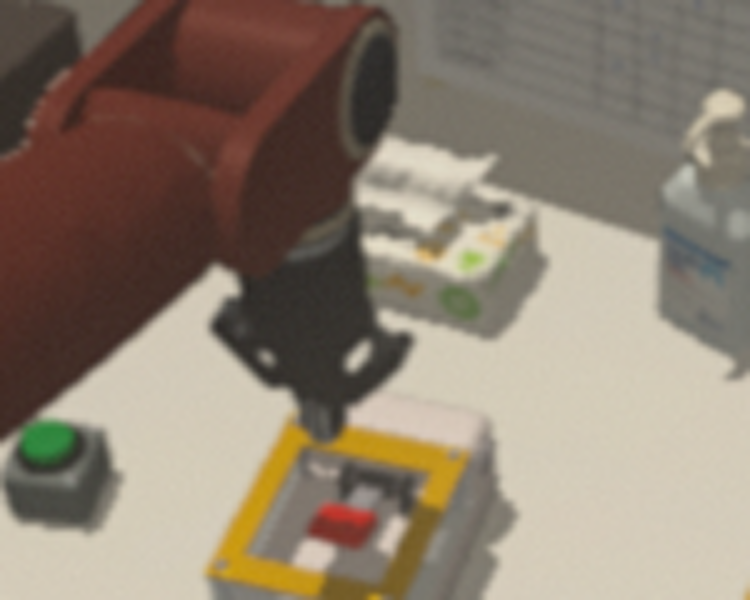

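View pics/top1.png

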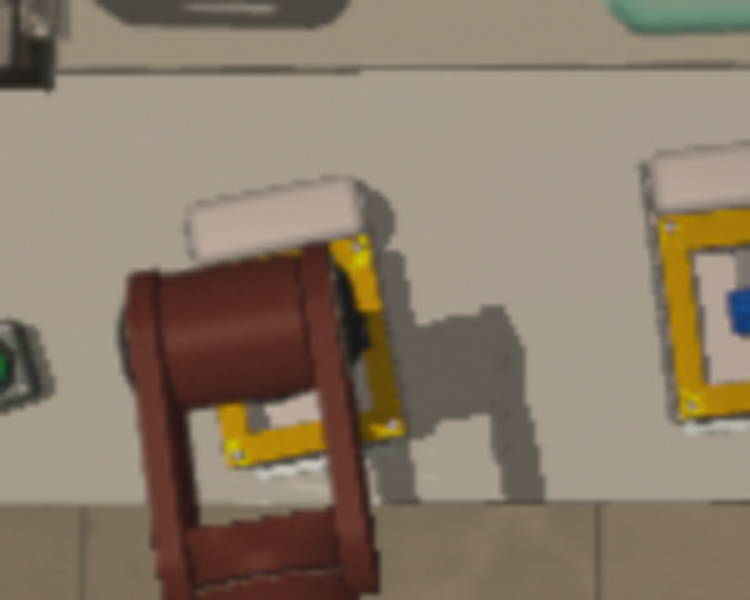

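The gripper is shut above the window. In the scene view its knuckles spread only at about row 345, roughly 60–70 mm above the tip at (322,435), so the part that goes through the window is narrow. I'll let it settle while lowering.

Emit:
drive_tool --series '[{"x": 0.5, "y": 0, "z": 0, "ax": 0, "ay": 0, "az": 0}, {"x": 1, "y": 0, "z": 0, "ax": 0, "ay": 0, "az": 0}, {"x": 1.5, "y": 0, "z": 0, "ax": 0, "ay": 0, "az": 0}, {"x": 2, "y": 0, "z": 0, "ax": 0, "ay": 0, "az": 0}, {"x": 2, "y": 0, "z": 0, "ax": 0, "ay": 0, "az": 0}]'

```text
time: 1.97
tool_pos: [0.4391, 0.145, 0.1276]
tool_rot: [0.702, -0.067, 0.706, 0.067]
contact_force: [-1.0, 1.0, 0.0]
gripper_width: -0.0
```

Emit:
drive_tool --series '[{"x": 0, "y": 0, "z": 0, "ax": 0, "ay": 0, "az": 0}, {"x": 0, "y": 0, "z": 0, "ax": 0, "ay": 0, "az": 0}, {"x": 0, "y": 0, "z": 0, "ax": 0, "ay": 0, "az": 0}]'

```text
time: 2.22
tool_pos: [0.442, 0.1452, 0.1321]
tool_rot: [0.704, -0.067, 0.703, 0.067]
contact_force: [-0.7, -0.0, -0.7]
gripper_width: 0.002
```

```bash
python3 - <<'E'
from mv import *
plan((.442,.1435,.072),100.9)
from plant import cams
from h import *
for n in("scene",):
    f=cams.grab_frame(n)
    f={"img":f["img"],"K":f["camera_matrix"],"k1":f["k1"],"T":f["cam_to_world"]}
    print("tip px",proj(f,st()[0]["tool_pos"]))
    x0,y0=(180,150)
    cv2.imwrite(f"pics/{n}2.png",cv2.resize(f["img"][y0:y0+100,x0:x0+100],None,fx=6,fy=6,interpolation=cv2.INTER_CUBIC))
E
```

```text
t 2.2167 pos [0.442  0.1452 0.1321] F [-0.6583 -0.0238 -0.7034] grip 0.0015631162048064253
axes cols
 [[ 0.0014 -0.1881  0.9822]
 [ 0.0002  0.9822  0.1881]
 [-1.     -0.      0.0014]]
tool shift units [ 2.4027 -0.0675 -0.0142]
turn units yaw 100.9 [-0.0118  0.0158  0.0003]
turn units yaw 280.9 [35.9882  0.0005 -0.0247]
turn units yaw 190.9 [-18.0118   0.0121   0.0126]
turn units yaw 10.900000000000006 [17.9882  0.0126 -0.0121]
tip px [226.1274 214.7625]
```

View pics/scene2.png

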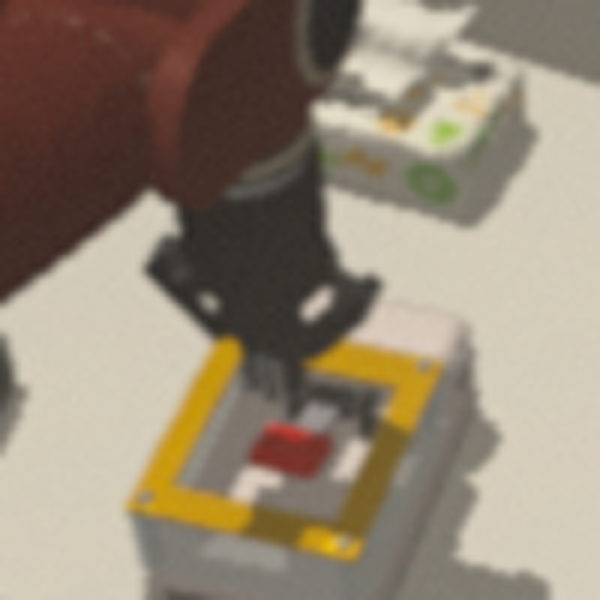

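Emit:
drive_tool --series '[{"x": 0.4, "y": -0.05, "z": 0, "ax": 0, "ay": 0, "az": 0}, {"x": 0.8, "y": -0.06, "z": 0, "ax": 0, "ay": 0, "az": 0}, {"x": 1.2, "y": -0.06, "z": 0, "ax": 0, "ay": 0, "az": 0}, {"x": 1.4, "y": -0.06, "z": 0, "ax": 0, "ay": 0, "az": 0}, {"x": 1.6, "y": -0.06, "z": 0, "ax": 0, "ay": 0, "az": 0}]'

```text
time: 2.68
tool_pos: [0.4408, 0.1434, 0.0899]
tool_rot: [0.703, -0.067, 0.705, 0.067]
contact_force: [-2.0, -0.3, 5.5]
gripper_width: 0.001
```

Emit:
drive_tool --series '[{"x": 0.12, "y": 0, "z": 0, "ax": 0, "ay": 0, "az": 0}, {"x": 0.24, "y": 0, "z": 0, "ax": 0, "ay": 0, "az": 0}, {"x": 0.36, "y": 0, "z": 0, "ax": 0, "ay": 0, "az": 0}, {"x": 0.36, "y": 0, "z": 0, "ax": 0, "ay": 0, "az": 0}]'

```text
time: 3.02
tool_pos: [0.4419, 0.1436, 0.0822]
tool_rot: [0.704, -0.067, 0.704, 0.067]
contact_force: [0.0, -0.8, 2.5]
gripper_width: 0.002
```

Emit:
drive_tool --series '[{"x": 0.12, "y": 0, "z": 0, "ax": 0, "ay": 0, "az": 0}, {"x": 0.24, "y": 0, "z": 0, "ax": 0, "ay": 0, "az": 0}, {"x": 0.32, "y": 0, "z": 0, "ax": 0, "ay": 0, "az": 0}, {"x": 0.32, "y": 0, "z": 0, "ax": 0, "ay": 0, "az": 0}]'

```text
time: 3.35
tool_pos: [0.4413, 0.1435, 0.0736]
tool_rot: [0.704, -0.067, 0.704, 0.067]
contact_force: [-1.5, 0.2, 1.7]
gripper_width: 0.003
```

Emit:
drive_tool --series '[{"x": 0.04, "y": 0, "z": 0, "ax": 0, "ay": 0, "az": 0}, {"x": 0.08, "y": 0, "z": 0, "ax": 0, "ay": 0, "az": 0}, {"x": 0.08, "y": 0, "z": 0, "ax": 0, "ay": 0, "az": 0}]'

```text
time: 3.6
tool_pos: [0.4414, 0.1435, 0.072]
tool_rot: [0.704, -0.067, 0.704, 0.067]
contact_force: [-1.8, -0.9, 3.2]
gripper_width: 0.001
```

Emit:
drive_tool --series '[{"x": 0.04, "y": 0, "z": 0, "ax": 0, "ay": 0, "az": 0}, {"x": 0.08, "y": 0, "z": 0, "ax": 0, "ay": 0, "az": 0}, {"x": 0.08, "y": 0, "z": 0, "ax": 0, "ay": 0, "az": 0}]'

```text
time: 3.85
tool_pos: [0.4416, 0.1436, 0.0701]
tool_rot: [0.704, -0.067, 0.704, 0.067]
contact_force: [-1.2, -0.8, 3.1]
gripper_width: 0.0
```

Emit:
drive_tool --series '[{"x": 0.04, "y": 0, "z": 0, "ax": 0, "ay": 0, "az": 0}, {"x": 0.08, "y": 0, "z": 0, "ax": 0, "ay": 0, "az": 0}, {"x": 0.08, "y": 0, "z": 0, "ax": 0, "ay": 0, "az": 0}]'

```text
time: 4.1
tool_pos: [0.4416, 0.1436, 0.0682]
tool_rot: [0.704, -0.067, 0.704, 0.067]
contact_force: [-3.1, -0.3, 3.5]
gripper_width: -0.002
```

Emit:
drive_tool --series '[{"x": 0.04, "y": 0, "z": 0, "ax": 0, "ay": 0, "az": 0}, {"x": 0.08, "y": 0, "z": 0, "ax": 0, "ay": 0, "az": 0}, {"x": 0.08, "y": 0, "z": 0, "ax": 0, "ay": 0, "az": 0}]'

```text
time: 4.35
tool_pos: [0.4417, 0.1436, 0.0676]
tool_rot: [0.704, -0.067, 0.704, 0.067]
contact_force: [-8.8, -1.2, 12.3]
gripper_width: 0.003
```

Emit:
drive_tool --series '[{"x": 0.04, "y": 0, "z": 0, "ax": 0, "ay": 0, "az": 0}, {"x": 0.08, "y": 0, "z": 0, "ax": 0, "ay": 0, "az": 0}, {"x": 0.08, "y": 0, "z": 0, "ax": 0, "ay": 0, "az": 0}]'

```text
time: 4.6
tool_pos: [0.4418, 0.1436, 0.0673]
tool_rot: [0.703, -0.067, 0.705, 0.067]
contact_force: [-13.6, -2.8, 24.0]
gripper_width: 0.0
```

The force jumped at z = 0.0675 m, the expected stop height of about 68 mm, so the lever is on its stop. I'll hold briefly, then come straight up.

Emit:
drive_tool --series '[{"x": 0, "y": 0, "z": 0, "ax": 0, "ay": 0, "az": 0}, {"x": 0, "y": 0, "z": 0, "ax": 0, "ay": 0, "az": 0}, {"x": -0.2, "y": 0, "z": 0, "ax": 0, "ay": 0, "az": 0}, {"x": -0.5, "y": 0, "z": 0, "ax": 0, "ay": 0, "az": 0}, {"x": -1, "y": 0, "z": 0, "ax": 0, "ay": 0, "az": 0}]'

```text
time: 5.02
tool_pos: [0.4409, 0.1435, 0.0882]
tool_rot: [0.703, -0.067, 0.705, 0.067]
contact_force: [0.1, -0.2, -0.8]
gripper_width: 0.001
```

Emit:
drive_tool --series '[{"x": -0.7, "y": 0, "z": 0, "ax": 0, "ay": 0, "az": 0}, {"x": -1.5, "y": 0, "z": 0, "ax": 0, "ay": 0, "az": 0}, {"x": -2.3, "y": 0, "z": 0, "ax": 0, "ay": 0, "az": 0}, {"x": -3, "y": 0, "z": 0, "ax": 0, "ay": 0, "az": 0}, {"x": -3.6, "y": 0, "z": 0, "ax": 0, "ay": 0, "az": 0}]'

```text
time: 5.43
tool_pos: [0.4423, 0.1437, 0.1806]
tool_rot: [0.705, -0.067, 0.703, 0.067]
contact_force: [-0.1, 0.3, 0.0]
gripper_width: 0.001
```

```bash
python3 - <<'E'
from mv import *
plan((.4335,.387,.18))
E
```

```text
t 5.4333 pos [0.4423 0.1437 0.1806] F [-0.0972  0.2692  0.0273] grip 0.0009799782646259224
axes cols
 [[ 0.0023 -0.1879  0.9822]
 [ 0.0004  0.9822  0.1879]
 [-1.     -0.      0.0024]]
tool shift units [0.0266 9.6263 1.4833]
```

Emit:
drive_tool --series '[{"x": 0, "y": 1.3, "z": 0.2, "ax": 0, "ay": 0, "az": 0}, {"x": 0, "y": 2.6, "z": 0.4, "ax": 0, "ay": 0, "az": 0}, {"x": 0, "y": 3.9, "z": 0.6, "ax": 0, "ay": 0, "az": 0}, {"x": 0, "y": 5.2, "z": 0.8, "ax": 0, "ay": 0, "az": 0}, {"x": 0, "y": 6.5, "z": 1, "ax": 0, "ay": 0, "az": 0}]'

```text
time: 5.85
tool_pos: [0.4357, 0.3095, 0.1791]
tool_rot: [0.704, -0.067, 0.704, 0.067]
contact_force: [0.4, -0.0, 0.2]
gripper_width: -0.005
```

```bash
python3 - <<'E'
from mv import *
from plant import cams
from h import *
F={}
for n in("scene","top"):
    f=cams.grab_frame(n)
    f={"img":f["img"],"K":f["camera_matrix"],"k1":f["k1"],"T":f["cam_to_world"]};F[n]=f
    np.savez(f"{n}3.npz",**f)
    x0,y0=(150,140) if n=="scene" else (165,200)
    cv2.imwrite(f"pics/{n}3.png",cv2.resize(f["img"][y0:y0+100,x0:x0+130],None,fx=6,fy=6,interpolation=cv2.INTER_CUBIC))
    hsv=cv2.cvtColor(f["img"],cv2.COLOR_BGR2HSV)
    for k,(a,b) in {"grn":((45,100,50),(85,255,255)),"red":((0,170,80),(6,255,255))}.items():
        m=cv2.inRange(hsv,a,b)
        nn,l,s,c=cv2.connectedComponentsWithStats(m)
        for i in range(1,nn):
            if s[i,4]>20 and s[i,4]<200 and 150<c[i][0]<270 and 190<c[i][1]<270: print(n,k,s[i],c[i])
plan((.4335,.387,.1))
E
```

```text
scene grn [164 205  11   7  59] [169.0678 207.8814]
scene red [225 226   9   8  59] [228.8983 229.3559]
top red [246 247  10   9  76] [250.3421 251.1711]
t 5.95 pos [0.4353 0.3114 0.179 ] F [-0.0256 -1.1672  0.9054] grip 0.00010351994337285013
axes cols
 [[ 0.0005 -0.1923  0.9813]
 [ 0.0017  0.9813  0.1923]
 [-1.      0.0015  0.0008]]
tool shift units [3.166  2.9747 0.5084]
```

View pics/scene3.png

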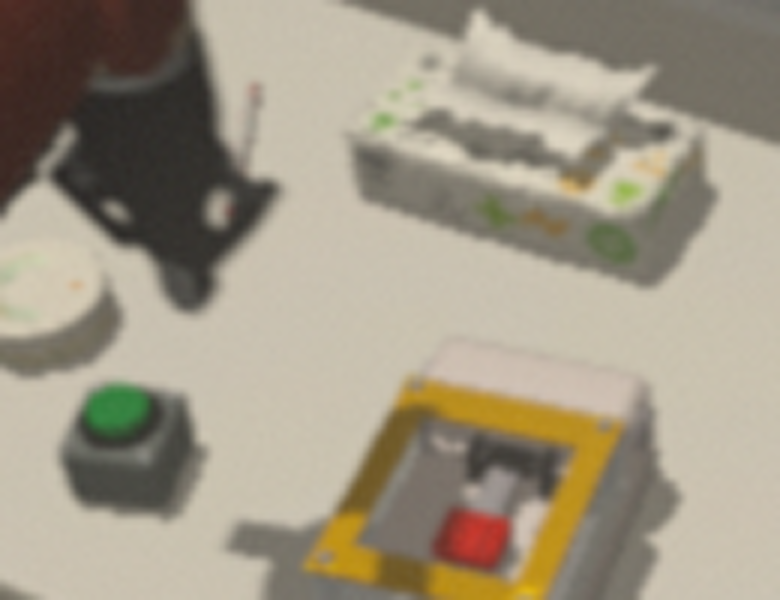

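View pics/top3.png

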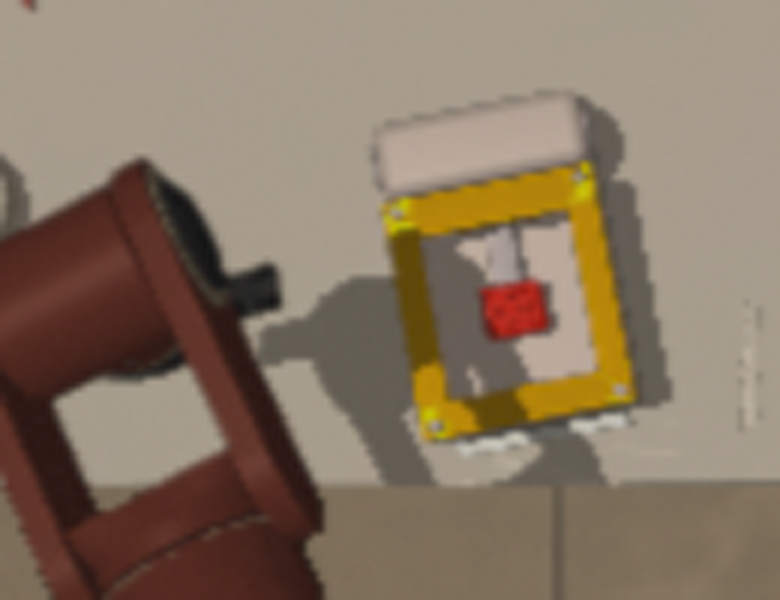

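```bash
python3 - <<'E'
from h import *
a,b=load("top3"),load("scene3")
p0=tri(a,(249.55,249.99),b,(228,224.5))[0];p1=tri(a,(250.34,251.17),b,(228.90,229.36))[0]
print(p0,p1,p1-p0)
E
```

```text
[0.44314917 0.14479292 0.08270271] [0.44003192 0.14293049 0.06172713] [-0.00311724 -0.00186243 -0.02097558]
```

Emit:
drive_tool --series '[{"x": 0, "y": 1, "z": 0.2, "ax": 0, "ay": 0, "az": 0}, {"x": 0, "y": 2, "z": 0.4, "ax": 0, "ay": 0, "az": 0}, {"x": 1, "y": 3, "z": 0.52, "ax": 0, "ay": 0, "az": 0}, {"x": 2, "y": 3, "z": 0.52, "ax": 0, "ay": 0, "az": 0}, {"x": 3, "y": 3, "z": 0.52, "ax": 0, "ay": 0, "az": 0}]'

```text
time: 6.37
tool_pos: [0.4348, 0.385, 0.1037]
tool_rot: [0.705, -0.067, 0.703, 0.068]
contact_force: [0.8, 0.1, -0.3]
gripper_width: -0.001
```

Emit:
drive_tool --series '[{"x": 0, "y": 0, "z": 0, "ax": 0, "ay": 0, "az": 0}, {"x": 0, "y": 0, "z": 0, "ax": 0, "ay": 0, "az": 0}, {"x": 0, "y": 0, "z": 0, "ax": 0, "ay": 0, "az": 0}]'

```text
time: 6.62
tool_pos: [0.4352, 0.384, 0.1056]
tool_rot: [0.705, -0.066, 0.703, 0.067]
contact_force: [-0.5, -0.3, 0.5]
gripper_width: -0.001
```

```bash
python3 - <<'E'
from mv import *
from plant import cams
from h import *
f=cams.grab_frame("scene")
x0,y0=(120,150)
cv2.imwrite("pics/scene4.png",cv2.resize(f["img"][y0:y0+100,x0:x0+130],None,fx=6,fy=6,interpolation=cv2.INTER_CUBIC))
plan((.434,.387,.06))
E
```

```text
t 6.6667 pos [0.4357 0.3843 0.1064] F [-1.2824 -0.3209  0.4812] grip -0.002468703721755198
axes cols
 [[ 0.0029 -0.1872  0.9823]
 [ 0.0019  0.9823  0.1872]
 [-1.      0.0013  0.0032]]
tool shift units [ 1.8573  0.1168 -0.0527]
```

View pics/scene4.png

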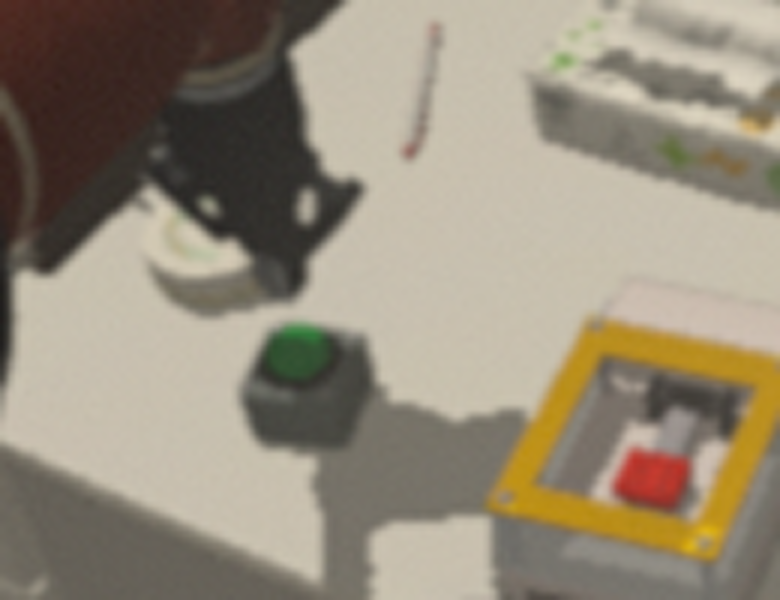

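The pad has sunk 21.0 mm, so the lever is fully down. The closed tip is above the button, with the shadow falling on it as expected. Now I'll press it.

Emit:
drive_tool --series '[{"x": 0.4, "y": 0.1, "z": -0.05, "ax": 0, "ay": 0, "az": 0}, {"x": 0.8, "y": 0.1, "z": -0.05, "ax": 0, "ay": 0, "az": 0}, {"x": 1.2, "y": 0.1, "z": -0.05, "ax": 0, "ay": 0, "az": 0}, {"x": 1.5, "y": 0.1, "z": -0.05, "ax": 0, "ay": 0, "az": 0}, {"x": 1.65, "y": 0.1, "z": -0.05, "ax": 0, "ay": 0, "az": 0}]'

```text
time: 7.08
tool_pos: [0.4316, 0.3855, 0.0608]
tool_rot: [0.703, -0.067, 0.705, 0.066]
contact_force: [0.6, 0.2, -0.1]
gripper_width: -0.0
```

Emit:
drive_tool --series '[{"x": 0.1, "y": 0, "z": 0, "ax": 0, "ay": 0, "az": 0}, {"x": 0.2, "y": 0, "z": 0, "ax": 0, "ay": 0, "az": 0}, {"x": 0.2, "y": 0, "z": 0, "ax": 0, "ay": 0, "az": 0}]'

```text
time: 7.33
tool_pos: [0.4325, 0.3861, 0.0579]
tool_rot: [0.704, -0.067, 0.704, 0.067]
contact_force: [-1.9, -1.6, 2.4]
gripper_width: -0.002
```

Emit:
drive_tool --series '[{"x": 0.06, "y": 0, "z": 0, "ax": 0, "ay": 0, "az": 0}, {"x": 0.12, "y": 0, "z": 0, "ax": 0, "ay": 0, "az": 0}, {"x": 0.12, "y": 0, "z": 0, "ax": 0, "ay": 0, "az": 0}]'

```text
time: 7.58
tool_pos: [0.433, 0.3865, 0.0555]
tool_rot: [0.704, -0.067, 0.704, 0.067]
contact_force: [-1.5, -0.7, 4.1]
gripper_width: -0.002
```

Emit:
drive_tool --series '[{"x": 0.04, "y": 0, "z": 0, "ax": 0, "ay": 0, "az": 0}, {"x": 0.08, "y": 0, "z": 0, "ax": 0, "ay": 0, "az": 0}, {"x": 0.08, "y": 0, "z": 0, "ax": 0, "ay": 0, "az": 0}]'

```text
time: 7.83
tool_pos: [0.433, 0.3865, 0.054]
tool_rot: [0.704, -0.067, 0.704, 0.067]
contact_force: [-2.1, -2.0, 8.0]
gripper_width: -0.002
```

Emit:
drive_tool --series '[{"x": 0.04, "y": 0, "z": 0, "ax": 0, "ay": 0, "az": 0}, {"x": 0.08, "y": 0, "z": 0, "ax": 0, "ay": 0, "az": 0}, {"x": 0.08, "y": 0, "z": 0, "ax": 0, "ay": 0, "az": 0}]'

```text
time: 8.08
tool_pos: [0.4331, 0.3866, 0.0538]
tool_rot: [0.704, -0.067, 0.704, 0.067]
contact_force: [-6.7, -4.7, 16.4]
gripper_width: -0.003
```

The force rises hard at z = 0.0538 m, so the button is on its stop after 6 mm. Now straight up.

Emit:
drive_tool --series '[{"x": -0.2, "y": 0, "z": 0, "ax": 0, "ay": 0, "az": 0}, {"x": -0.5, "y": 0, "z": 0, "ax": 0, "ay": 0, "az": 0}, {"x": -1, "y": 0, "z": 0, "ax": 0, "ay": 0, "az": 0}, {"x": -2, "y": 0, "z": 0, "ax": 0, "ay": 0, "az": 0}, {"x": -3, "y": 0, "z": 0, "ax": 0, "ay": 0, "az": 0}]'

```text
time: 8.5
tool_pos: [0.4318, 0.3856, 0.1258]
tool_rot: [0.703, -0.067, 0.705, 0.066]
contact_force: [-0.2, 0.1, -0.1]
gripper_width: 0.003
```

Emit:
drive_tool --series '[{"x": -1, "y": 1, "z": 0, "ax": 0, "ay": 0, "az": 0}, {"x": -2, "y": 2, "z": 0, "ax": 0, "ay": 0, "az": 0}, {"x": -2, "y": 3, "z": 0, "ax": 0, "ay": 0, "az": 0}, {"x": -2, "y": 4, "z": 0, "ax": 0, "ay": 0, "az": 0}, {"x": -2, "y": 4, "z": 0, "ax": 0, "ay": 0, "az": 0}]'

```text
time: 8.92
tool_pos: [0.4131, 0.488, 0.1775]
tool_rot: [0.704, -0.067, 0.703, 0.069]
contact_force: [-0.3, -0.1, -0.2]
gripper_width: -0.0
```

Emit:
drive_tool --series '[{"x": 0, "y": 0, "z": 0, "ax": 0, "ay": 0, "az": 0}, {"x": 0, "y": 0, "z": 0, "ax": 0, "ay": 0, "az": 0}, {"x": 0, "y": 0, "z": 0, "ax": 0, "ay": 0, "az": 0}]'

```text
time: 9.17
tool_pos: [0.4139, 0.4835, 0.1756]
tool_rot: [0.704, -0.067, 0.704, 0.066]
contact_force: [0.0, 0.7, 0.4]
gripper_width: -0.0
```

```bash
python3 - <<'E'
from mv import *
from plant import cams
from h import *
for n in("scene","top"):
    f=cams.grab_frame(n); cv2.imwrite(f"pics/{n}5.png",f["img"])
    f={"img":f["img"],"K":f["camera_matrix"],"k1":f["k1"],"T":f["cam_to_world"]}
    hsv=cv2.cvtColor(f["img"],cv2.COLOR_BGR2HSV)
    for k,(a,b) in {"grn":((45,100,50),(85,255,255)),"red":((0,170,80),(6,255,255)),"blu":((105,150,80),(125,255,255))}.items():
        m=cv2.inRange(hsv,a,b)
        nn,l,s,c=cv2.connectedComponentsWithStats(m)
        for i in range(1,nn):
            if s[i,4]>20 and s[i,4]<200 and 150<c[i][0]<350 and 190<c[i][1]<270: print(n,k,s[i],c[i])
E
```

```text
scene red [223 226  11   8  66] [228.2879 229.3636]
top grn [181 249  10   9  78] [185.5 253. ]
top red [246 247  10   9  73] [250.4521 251.2329]
top blu [336 238  11   8  73] [341.0685 241.6301]
```

View pics/scene5.png

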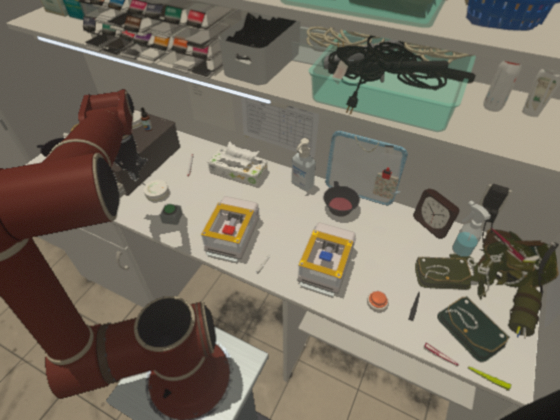

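View pics/top5.png

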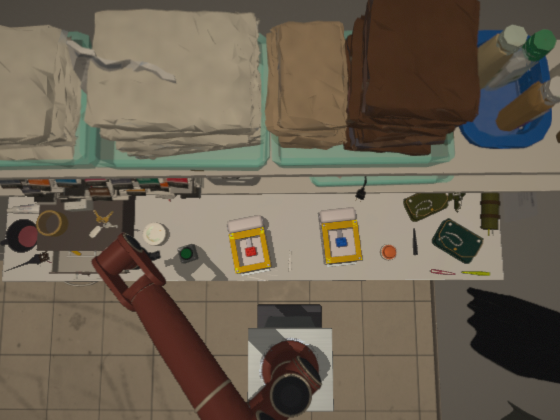

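Both views show the red lever still down at scene (228,229). The start box is upright and in place at top (185.5,253), the blue pad is unmoved at top (341,242), the pot and timer haven't shifted, and the arm is clear. Handing in.

```bash
python3 -c "
from plant import workorder,sensors
print(workorder.job_done()); s=sensors.state(); print(s['time'],s['tool_pos'],s['contact_force'])"
```

```text
the job is handed in; nothing more can be done
None
the job is handed in; nothing more can be done
```

I pressed the red lever down to its stop through the guard window with the gripper shut. Then I pressed the green button fully down, pulled clear, and handed the job in at about 9.3 s. No verdict was reported.

- **Lever:** the force rose to 24 N at a tip height of 67.5 mm, where the stop should be. The two cameras showed the pad 21.0 mm lower, as it should be, and it was still there in the last pictures. The two-camera heights read about 6 mm low throughout, so I relied on the change in height.
- **Guard:** the wrist force gave no sign of contact, reading under about 1 N while the arm came out of the window. The guard itself has no sensor I could read.
- **Button:** the force rose to 16 N at a tip height of 53.8 mm, which is 6 mm of travel, and fell to zero as I lifted off. I did not measure that it sprang back, because in the last scene picture the gripper's shadow kept the button out of the colour mask.
- **Surroundings:** in the last top picture the start box was within 0.3 pixel (about 1 mm) of its starting position and the blue lever's pad within 0.1 pixel. The other objects looked unmoved; I checked those by eye only.
- **Failed step:** my first four move calls were refused because I left out the zero values in each row. The arm did not move and no time passed.

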